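# Tighten the carton stop's nut with a ratchet wrench

### The job

The clamping nut of the carton stop on the packing bench is loose. Take the ratchet wrench from its mat, work its ring right down over the nut and swing the wrench back and forth, letting it slip on each return, until the nut comes up firm; do not force it beyond that. Then lift the wrench off, lay it flat back on the mat and let go, without shoving the boxes and the tape roll about.

Things in the scene. Friction and masses are not known exactly. Their poses are not given: they have to be found in the camera images.
- wrench: Ratchet ring wrench, about 0.33 kg, lying flat on the mat, right side up. Origin: axis of the round head, at the underside; z up, the handle points to -x. Head 64 mm across, 22 mm high; steel neck 16 mm wide; then a flat-sided rubber grip 22 mm wide and 22 mm high, level with the head, from x = -63 to -178 mm. Balance point at x = -47 mm.
- wrench_head (a point): Top centre of the wrench's head. A ratchet ring turns in it, with a through opening 27.4 mm square; at the start the square stands 0 to 0.25 rad clockwise (seen from above) of being in line with the handle, and it turns with the head while it touches nothing. Swung clockwise, pawls catch the ring within 0.42 rad and drive it; anticlockwise it slips with about 0.15 N m.
- wrench_grip (a point): A good place to hold the wrench: middle of the section of the grip, 85 mm from the head's axis, 11 mm above the wrench's underside.
- mat: Brown cork mat, fixed, 270 x 130 mm, 4 mm thick, where the wrench lies and is laid back. Origin at the bench surface below the place of the wrench's head: the mat spans x -210 to +60 mm, y -65 to +65 mm of it. The wrench's handle lies along the mat's -x.
- stop: Carton stop, dark steel, fixed. Origin on the bench below the nut, z up. Foot plate 130 mm square, 12 mm high; washer 64 mm across, top at 36 mm, where the wrench's head rests when fully down. Fence 240 mm long along y, 56 mm high, at x +62 to +70. Two gussets 56 mm high at y +-49 to +-55, x -5 to +62: the handle points to -x and has 0.9 rad of swing either way.
- nut_top (a point): Centre of the top face of the square steel nut, 54 mm above the bench on the stop's vertical axis; its x and y axes are square to the nut's sides. Nut 26 mm across flats, 18 mm high, its top 4 mm bevelled to 20 mm. A 20 mm stud stands 8 mm above it. With the squares in line the wrench's head goes 18 mm down over the nut.
- thread (a joint): How far the nut has been turned, in rad, growing clockwise seen from above (tightening). Starts at 0.15 to 0.7. Turns against a steady friction of about 0.35 N m up to 2.80, where it stops dead: there the torque climbs at once.
- nut (a joint): Elastic twist of the nut in rad, 0.1 per N m of wrench torque: about 0.035 while it turns, 0.06 (0.6 N m) or more when pulled up firm, over 0.14 (1.4 N m) is forced. Springs back when let go.
- carton: Closed cardboard carton 80 x 100 x 60 mm, loose; origin at the centre of its underside. To be left alone.
- parts_box: Small white box 60 x 45 x 40 mm, loose; origin at the centre of its underside. To be left alone.
- tape: Roll of amber packing tape lying flat, 76 mm across, 48 mm high, loose; origin at the centre of its underside. To be left alone.
There are look-alikes about, which are no part of the job. There is more than one size of the wrench; the one meant has the size given above.

How it is judged:
On the way, in this order (a step that is already met when the one before it is completed fails the run):
1. the wrench's ring is fully down over the nut (z of wrench in the frame of stop below 0.041 m and horizontal distance between wrench and nut_top below 0.006 m), for 0.2 s.
2. with the wrench still down over it, the nut has reached its stop and is pulled up firm (0.6 N m or more) (value of joint thread above 2.76 rad and value of joint nut above 0.06 rad and z of wrench in the frame of stop below 0.043 m and horizontal distance between wrench and nut_top below 0.006 m), for 0.1 s.
At the end, for the whole second after the job is handed in: The nut stands at its stop (thread over 2.75); the wrench lies still and flat on the mat, head within 60 mm along and 50 mm across of the mat's origin, its handle within 0.5 rad of the mat's length; boxes and tape within 30 mm of their starts (value of joint thread above 2.75 rad and x of wrench in the frame of mat between -0.06 and 0.06 m and y of wrench in the frame of mat between -0.05 and 0.05 m and z of wrench in the frame of mat below 0.012 m and angle between wrench's own z axis and vertical below 0.1 rad and angle between the x axis of wrench and the x axis of mat, either way round below 0.5 rad and linear speed of wrench below 0.02 m/s); the robot touches nothing.
It fails at once if the nut is forced (wrench torque over 1.4 N m) (value of joint nut above 0.14 rad).
It fails at once if the carton is shoved more than 30 mm (distance of carton from where it was at the start of the episode above 0.03 m).
It fails at once if the small parts box is shoved more than 30 mm (distance of parts_box from where it was at the start of the episode above 0.03 m).
It fails at once if the tape roll is shoved more than 30 mm (distance of tape from where it was at the start of the episode above 0.03 m).
It also fails if it takes over 72 s, if anything falls off the work surface, if the arm or the gripper's body presses on something with over 40 N, if the wrist force passes 120 N, or if a joint passes its speed limit or range.

### The arm

A 6-joint arm with a two-finger parallel gripper is mounted at the origin on the work surface. World frame = base frame: x ahead of the robot, y to its left, z up, the work surface at z = 0. Lengths are in m, angles in rad, forces in N, time in s.
With the tool pointing down it reaches from about 0.275 to 0.75 m from the base axis. Payload 10.2 kg.
Tool frame: the origin (TCP) lies between the finger pads; the fingertips stand 14 mm ahead of it and the grasp point (between the pads) lies 5 mm behind it; z points along the fingers, y is the line along which they close (so a half turn about z gives the same grasp; the last joint's range is limited). The gripper opens to 85 mm and grips with 20 to 120 N. Pads are 22 mm wide; open, the fingers measure 114 mm over their backs; the gripper's body (76 mm by 85 mm) begins 54 mm behind the grasp point. The pads swing forward as they close: fully open they stand 13 mm farther back than shut.
Start: joints at [1.029, 0.313, 1.498, -0, 1.331, -0.223], TCP at [0.165, 0.499, 0.245] pointing down, gripper open.
Joint ranges: [-2.94, 2.94], [-0.97, 2.17], [0.19, 2.56], [-1.23, 4.37], [0.02, 3.11], [-2.88, 2.88]. Speed limits (rad/s): [2.39, 2.39, 3.01, 3.14, 3.14, 3.14].

### API

Orientations are given as a 3x3 rotation matrix whose columns are the frame's x, y, z axes.
In Python, from plant import * gives the robot as it stands.
- The arm moves only by the shell command python3 -m inch 'ROWS' [OPENING] [FORCE]. ROWS is JSON, a list of rows, each an object with "xyz": the shift along the world's x, y, z in mm, a list of three; "rot": the turn, a rotation vector about the world's x, y, z in degrees, a list of three. A call has 1 to 10 rows; each row shifts and turns the commanded pose from where the row before left it; what a row does not reach is not made up. A row lasts 1/12 s, in which the tool goes at most 41.7 mm and 7.16 degrees, less where a joint would pass 70% of its speed; a pose out of reach is approached as far as the arm can. A call with a gripper value outside its range is refused whole. OPENING is the opening, from -1 (shut) to 1 (fully open), set as the call begins (- or left out, the last holds). The fingers move at their own pace and stop on an object; FORCE is the grip in N (left out, the last holds). Time passes only in rows, so rows that do not move let the fingers close. It gives the time, the measured TCP pose, the force, the opening and the grip force at its end, in the units of the state.
- sense(): the state, without advancing time (a new reading comes with each control period).
- read_camera(name): name is "side" or "top"; returns a dict with "image" (480x640x3 uint8, red, green, blue), "K" (3x3 intrinsics, pixels), "k1" (the pictures are not rectified: a ray, as slopes to the right and down, at radius r is drawn at 1 + k1 r^2 times it, then the intrinsics apply), "R" (3x3) and "t" (3): a world point X has camera coordinates R X + t. Camera axes: x right, y down, z forward; pixel columns grow to the right and rows downward; lengths in m; the calibration is good to about 2 mm. A picture is of the moment at which its call begins. There is no depth.
- job_done(): hands the job in; it is judged then, once.
Trained networks look in a picture, given as the dict that the camera call returned (one of the last four; its "shot" number tells which), for a name from the list of things; names that differ only in an ending like _2 or _b are one class to them, and where a whole thing is asked for, a point or a joint stands for the part that bears it (a point fixed in the world has none). Each returns a list of dicts, best first, with "p" (0 to 1); they miss things now and then, are a little off and sometimes report something else, mostly with a low value. They report only what shows in the picture. A call takes as long as a camera call. They do not tell look-alikes from the thing itself.
- silhouettes(target, picture): "pixels" (480x640 bool, what is visible of it) and "extent" ([centre column, centre row, width, height] in pixels, round what is visible of it).
The state is a dict: "t": time; "joint_pos": joint angles; "qd": joint speeds; "joint_torque": joint torques, N m; "tool_pos": TCP position; "tcp_rot": TCP orientation; "contact_force": force on the tool from outside, world axes, zero at the start; "moment": the same for the moment, N m; "finger_gap": finger opening in m; "gripper_force": force on a finger pad.
Only numpy, scipy, OpenCV 4.12 (cv2) and the standard library are available. Lean on these libraries where they do the work, as an engineer would, in place of code of your own. Each camera call takes 0.05 s, during which the arm holds its last target. There are 200 camera calls.

## Working session

There is one attempt and no reset: what is moved stays moved. The work goes in short steps, Python scripts to look and compute and a shell command to move; the robot and the scene stay as the last step left them, time stands still between calls to the robot, and variables do not carry over. Pictures are saved under pics/ and viewed, at most 10 in all, crops included, and the job is handed in when it is done.

```bash
ls; mkdir -p pics
python3 - <<'E'
from plant import *
import cv2, numpy as np
s=sense(); print(s['t'],s['tool_pos'],s['tcp_rot'],s['finger_gap'])
ims=[]
for n in ('top','side'):
    p=read_camera(n); print(n,p['K'],p['k1'],p['R'],p['t'])
    cv2.imwrite(f'pics/{n}0.png',p['image'][:,:,::-1])
    for o in ('wrench','wrench_head','wrench_grip','mat','stop','nut_top','carton','parts_box','tape'):
        try:
            r=silhouettes(o,p); print(n,o,[(round(d['p'],2),np.round(d['extent']).tolist(),int(d['pixels'].sum())) for d in r])
        except Exception as e: print(o,e)
E
```

```text
pics
0.0 [0.16442893 0.49832504 0.24474278] [[-9.49610923e-01  3.13430452e-01 -6.69013123e-04]
 [ 3.13431035e-01  9.49610311e-01 -1.11536892e-03]
 [ 2.85711176e-04 -1.26885598e-03 -9.99999154e-01]] 0.08515981190916948
top [[459.17385953   0.         319.68607427]
 [  0.         459.17385953 238.1340927 ]
 [  0.           0.           1.        ]] 0.03538218752284194 [[-0.02107719 -0.99942694 -0.02648661]
 [-0.98897097  0.02472677 -0.14603085]
 [ 0.14660209  0.02311657 -0.9889254 ]] [-0.12735917  0.50374     1.09499537]
top wrench [(0.81, [353.0, 247.0, 25.0, 80.0], 916), (0.8, [393.0, 379.0, 109.0, 67.0], 1809), (0.7, [462.0, 246.0, 86.0, 93.0], 1696)]
top wrench_head [(0.9, [395.0, 379.0, 110.0, 68.0], 1737), (0.76, [461.0, 245.0, 74.0, 92.0], 1800), (0.59, [355.0, 243.0, 24.0, 84.0], 994)]
top wrench_grip [(0.86, [354.0, 242.0, 24.0, 84.0], 971), (0.78, [461.0, 245.0, 81.0, 89.0], 1893), (0.74, [394.0, 379.0, 104.0, 71.0], 1711)]
top mat [(0.62, [347.0, 244.0, 54.0, 106.0], 4794)]
top stop [(0.69, [259.0, 134.0, 41.0, 43.0], 1589), (0.56, [192.0, 199.0, 98.0, 62.0], 3376), (0.46, [
[... 654 characters left out ...]
1), (0.63, [352.0, 388.0, 123.0, 81.0], 2963)]
side wrench_head [(0.76, [353.0, 386.0, 117.0, 76.0], 2680), (0.74, [332.0, 281.0, 89.0, 26.0], 1265), (0.74, [193.0, 338.0, 77.0, 110.0], 2396)]
side wrench_grip [(0.91, [332.0, 280.0, 85.0, 31.0], 1188), (0.88, [351.0, 388.0, 127.0, 79.0], 2836), (0.84, [195.0, 336.0, 75.0, 111.0], 2394)]
side mat [(0.8, [332.0, 283.0, 116.0, 54.0], 3432), (0.16, [335.0, 161.0, 10.0, 10.0], 70)]
side stop [(0.67, [341.0, 165.0, 50.0, 69.0], 1870)]
side nut_top [(0.62, [336.0, 161.0, 8.0, 10.0], 56)]
side carton [(0.67, [419.0, 197.0, 46.0, 45.0], 1455)]
side parts_box [(0.77, [307.0, 218.0, 29.0, 27.0], 549)]
side tape [(0.82, [346.0, 213.0, 30.0, 33.0], 792)]
```

View pics/top0.png

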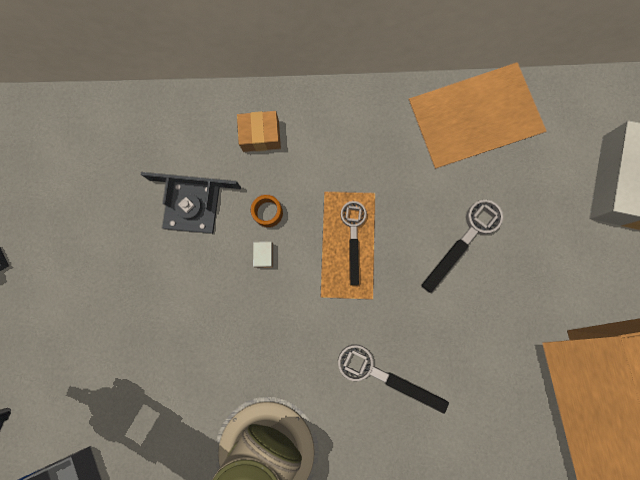

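View pics/side0.png

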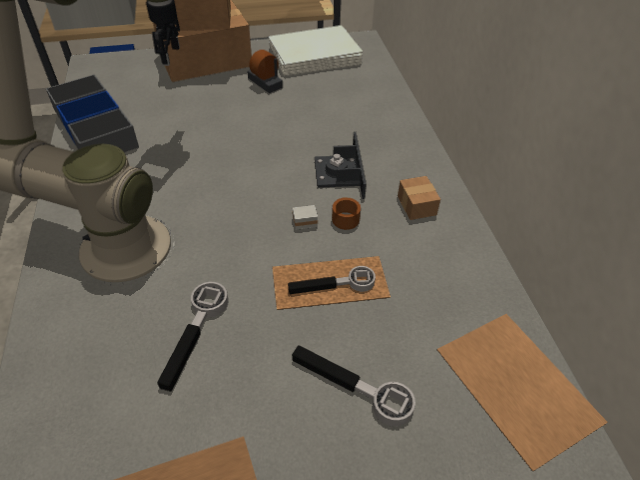

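The top view shows three wrenches: one on the cork mat at (354,243), and two larger ones on the bench at (462,246) and (393,379). The mat one is about 82 px long (at about 2.5 mm/px that is the given 210 mm) and lies on the cork mat, so it fits. The others measure about 120 px, too big. The stop is at (190,205), the tape at (267,211), the white box at (263,255) and the carton at (259,131). I'll confirm in an enlarged crop.

```bash
cat > h.py <<'E'
import numpy as np, cv2
def ray(p,uv):
    K=p['K'];x=np.array([(uv[0]-K[0,2])/K[0,0],(uv[1]-K[1,2])/K[1,1]]);s=x.copy()
    for _ in range(20): s=x/(1+p['k1']*(s@s))
    R=p['R'];c=-R.T@p['t'];d=R.T@np.array([*s,1]);return c,d/np.linalg.norm(d)
def proj(p,X):
    c=p['R']@np.asarray(X,float)+p['t'];s=c[:2]/c[2];s=s*(1+p['k1']*(s@s));return s*[p['K'][0,0],p['K'][1,1]]+p['K'][:2,2]
def atz(p,uv,z):
    c,d=ray(p,uv);return c+d*(z-c[2])/d[2]
def tri(p,a,q,b):
    (c,d),(e,f)=ray(p,a),ray(q,b);s=np.linalg.lstsq(np.c_[d,-f],e-c,rcond=None)[0]
    A,B=c+s[0]*d,e+s[1]*f;return (A+B)/2,np.linalg.norm(A-B)
def crop(p,x,y,w,h,k):
    return cv2.resize(p['image'][y:y+h,x:x+w,::-1],None,fx=k,fy=k,interpolation=cv2.INTER_CUBIC)
E
python3 - <<'E'
from plant import *
from h import *
t=read_camera('top');s=read_camera('side')
a=np.vstack([np.hstack([crop(t,135,165,100,75,4),crop(s,300,125,100,75,4)]),np.hstack([crop(t,305,185,100,75,4),crop(s,280,245,100,75,4)])])
cv2.imwrite('pics/c1.png',a)
E
```

```text
(no output)
```

View pics/c1.png

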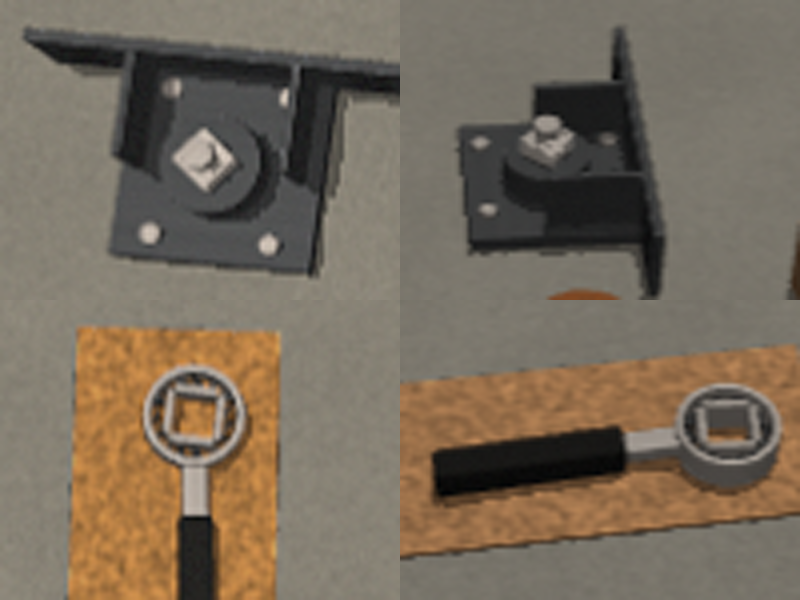

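The crop confirms it: the wrench on the cork mat has its head at top (353.5,214) and side (461,276 → full-image 361,279). The nut is about 45° to the stop, at top (186,205). Next I'll take metric rectified views of both to get positions and angles.

```bash
cat >> h.py <<'E'
def rect(p,x,y,z,half=0.04,n=400):
    # metric view: image up=+x, left=+y ; centre (x,y) at height z
    g=np.linspace(half,-half,n);X,Y=np.meshgrid(g,g,indexing='ij')
    P=np.stack([X+x,Y+y,0*X+z],-1)@p['R'].T+p['t'];s=P[...,:2]/P[...,2:];s=s*(1+p['k1']*(s**2).sum(-1,keepdims=True))
    uv=(s*[p['K'][0,0],p['K'][1,1]]+p['K'][:2,2]).astype(np.float32)
    return cv2.remap(p['image'][:,:,::-1].copy(),uv[...,0],uv[...,1],cv2.INTER_CUBIC)
E
python3 - <<'E'
from plant import *
from h import *
t=read_camera('top');s=read_camera('side')
f=lambda ox,oy,u,v:(ox+(u+.5)/4-.5,oy+(v+.5)/4-.5)
H,e=tri(t,f(305,185,194.5,116.5),s,f(280,245,328,121)); print('head',H,e)
N,e=tri(t,f(135,165,203,151),s,f(300,125,147,121)); print('stud top',N,e)
# mat corners (z .004) and grip silhouettes
for p,u in((t,(354,243)),(s,(332,280))):
    m=[d for d in silhouettes('wrench',p) if np.hypot(*(np.array(d['extent'][:2])-u))<15][0]['pixels']
    v,c=np.nonzero(m); W=np.array([atz(p,(a,b),.02)[:2] for a,b in zip(c,v)])
    r=cv2.minAreaRect(W.astype(np.float32)*1000);w,V=np.linalg.eigh(np.cov(W.T));print('rect',r,'axis deg',np.degrees(np.arctan2(*V[::-1,1])))
    hd=W[W@V[:,1]>0] if 0 else W
    m=[d for d in silhouettes('mat',p)]
    v,c=np.nonzero(m[0]['pixels']);W=np.array([atz(p,(a,b),.004)[:2] for a,b in zip(c,v)]);print('mat',cv2.minAreaRect(W.astype(np.float32)*1000))
for o in('carton','parts_box','tape'):
    d=silhouettes(o,t)
    if d:print(o,atz(t,d[0]['extent'][:2],.03))
# stop plate: fence top edge in top view, corners
A=atz(t,f(135,165,24,30),.056);B=atz(t,f(135,165,398,66),.056);print('fence',A,B,np.degrees(np.arctan2(*(B-A)[:2])))
P=[rect(t,H[0],H[1],.026),rect(s,H[0],H[1],.026),rect(t,N[0],N[1],.052),rect(s,N[0],N[1],.052)]
for q in P:
    for k in range(0,400,50): q[k,:,:]=q[k,:,:]//2+40;q[:,k,:]=q[:,k,:]//2+40
P=[cv2.resize(q,(300,300)) for q in P]
cv2.imwrite('pics/c2.png',np.vstack([np.hstack(P[:2]),np.hstack(P[2:])]))
E
```

```text
head [ 0.56233478 -0.22385162  0.02631047] 0.0018346853096502063
stud top [0.59120349 0.18504607 0.06685446] 0.0015949012537785272
rect ((487.44317626953125, -222.61148071289062), (52.665855407714844, 205.6302490234375), 88.37755584716797) axis deg 178.30618260353603
mat ((488.37713623046875, -208.406494140625), (129.71612548828125, 268.5055236816406), 86.7933349609375)
rect ((491.94158935546875, -216.63754272460938), (74.36573028564453, 208.67279052734375), 81.20597839355469) axis deg 178.8107416031565
mat ((488.5852355957031, -212.3037109375), (135.21998596191406, 271.7115478515625), 86.7712173461914)
carton [0.77442037 0.01098972 0.03      ]
parts_box [ 4.64841706e-01 -3.21793709e-04  3.00000000e-02]
tape [ 0.56968177 -0.01195277  0.03      ]
fence [0.67411282 0.30110586 0.056     ] [0.64514615 0.0688649  0.056     ] -172.8903980321029
```

View pics/c2.png

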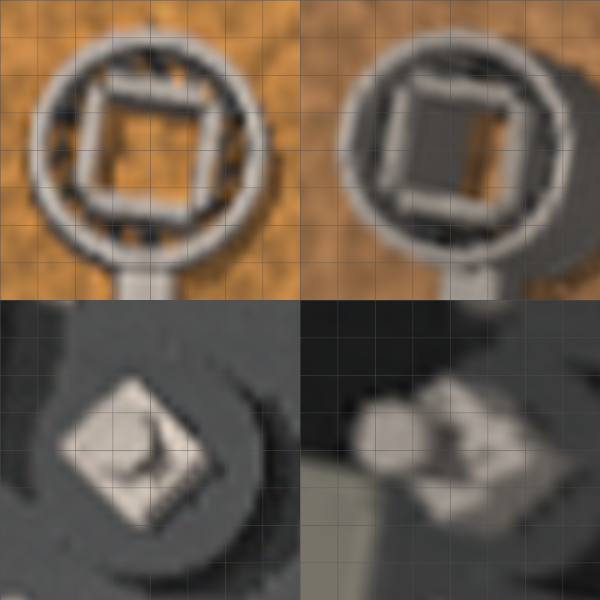

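The pictures give head ≈ (562.4, −224, 26) mm, wrench yaw ≈ −1.4° with the ring about 7° clockwise, and nut ≈ (591, 190), turned about 44° anticlockwise in world. Moving to above the grip.

```bash
R='{"xyz":[15.65,-36,0],"rot":[0,0,0.84]}'; 
python3 -m inch '[{"xyz":[15.65,-36,0],"rot":[0,0,0.84]},{"xyz":[15.65,-36,0],"rot":[0,0,0.84]},{"xyz":[15.65,-36,0],"rot":[0,0,0.84]},{"xyz":[15.65,-36,0],"rot":[0,0,0.84]},{"xyz":[15.65,-36,0],"rot":[0,0,0.84]},{"xyz":[15.65,-36,0],"rot":[0,0,0.84]},{"xyz":[15.65,-36,0],"rot":[0,0,0.84]},{"xyz":[15.65,-36,0],"rot":[0,0,0.84]},{"xyz":[15.65,-36,0],"rot":[0,0,0.84]},{"xyz":[15.65,-36,0],"rot":[0,0,0.84]}]' 0.2 60
python3 -m inch '[{"xyz":[15.65,-36,0],"rot":[0,0,0.84]},{"xyz":[15.65,-36,0],"rot":[0,0,0.84]},{"xyz":[15.65,-36,0],"rot":[0,0,0.84]},{"xyz":[15.65,-36,0],"rot":[0,0,0.84]},{"xyz":[15.65,-36,0],"rot":[0,0,0.84]},{"xyz":[15.65,-36,0],"rot":[0,0,0.84]},{"xyz":[15.65,-36,0],"rot":[0,0,0.84]},{"xyz":[15.65,-36,0],"rot":[0,0,0.84]},{"xyz":[15.65,-36,0],"rot":[0,0,0.84]},{"xyz":[15.65,-36,0],"rot":[0,0,0.84]}]'
python3 -m inch '[{"xyz":[0,0,-40]},{"xyz":[0,0,-40]},{"xyz":[0,0,-40]},{"xyz":[0,0,-20]},{"xyz":[0,0,0]}]'
python3 - <<'E'
from plant import *
s=sense();print(s['tool_pos'],s['tcp_rot'],s['joint_pos'],s['finger_gap'])
E
```

```text
t: 2.38
tool_pos: [0.3213, 0.1368, 0.2456]
tcp_rot: [[-0.985, 0.17, 0.001], [0.17, 0.985, 0.0], [-0.001, 0.0, -1.0]]
contact_force: [1.0, 0.8, 0.2]
finger_gap: 0.051
gripper_force: 0.0
t: 3.22
tool_pos: [0.4779, -0.2235, 0.2452]
tcp_rot: [[-1.0, 0.025, 0.0], [0.025, 1.0, -0.0], [-0.0, -0.0, -1.0]]
contact_force: [1.5, 0.3, 0.2]
finger_gap: 0.0517
gripper_force: 0.0
[ 0.4779329  -0.22347282  0.24523038] [[-9.99680188e-01  2.52886426e-02  8.30907235e-05]
 [ 2.52886387e-02  9.99680190e-01 -4.75635293e-05]
 [-8.42669673e-05 -4.54470666e-05 -9.99999995e-01]] [-6.59643020e-01  3.18610895e-01  1.49009367e+00  1.37224875e-05
  1.33279329e+00 -2.20515124e+00] 0.05165023693194888$[0]: bad value
```

```bash
python3 -m inch '[{"xyz":[0,0.5,-40],"rot":[0,0,0]},{"xyz":[0,0.5,-40],"rot":[0,0,0]},{"xyz":[0,0,-40],"rot":[0,0,0]},{"xyz":[0,0,-40],"rot":[0,0,0]},{"xyz":[0,0,-25],"rot":[0,0,0]},{"xyz":[0,0,-20],"rot":[0,0,0]},{"xyz":[0,0,-15],"rot":[0,0,0]},{"xyz":[0,0,-6],"rot":[0,0,0]},{"xyz":[0,0,0],"rot":[0,0,0]}]' 
python3 -m inch '[{"xyz":[0,0,0],"rot":[0,0,0]},{"xyz":[0,0,0],"rot":[0,0,0]},{"xyz":[0,0,0],"rot":[0,0,0]},{"xyz":[0,0,0],"rot":[0,0,0]},{"xyz":[0,0,0],"rot":[0,0,0]},{"xyz":[0,0,0],"rot":[0,0,0]}]' -1 80
```

```text
t: 3.97
tool_pos: [0.4771, -0.2201, 0.0183]
tcp_rot: [[-1.0, 0.026, -0.002], [0.026, 1.0, 0.001], [0.002, 0.001, -1.0]]
contact_force: [1.0, -1.1, 0.1]
finger_gap: 0.0511
gripper_force: 0.0
t: 4.47
tool_pos: [0.4782, -0.221, 0.0207]
tcp_rot: [[-1.0, 0.025, 0.002], [0.025, 1.0, -0.002], [-0.002, -0.002, -1.0]]
contact_force: [-1.4, 1.3, 6.7]
finger_gap: 0.0201
gripper_force: 79.3
```

```bash
python3 -m inch '[{"xyz":[0,0,10],"rot":[0,0,0]},{"xyz":[0,0,30],"rot":[0,0,0]},{"xyz":[0,0,40],"rot":[0,0,0]},{"xyz":[0,0,10],"rot":[0,0,0]},{"xyz":[0,0,0],"rot":[0,0,0]},{"xyz":[0,0,0],"rot":[0,0,0]}]'
cat > fit.py <<'E'
from h import *
from scipy.optimize import minimize
SS=6
def sq(a,z,x,y,th):
    b=a/2*np.array([[1,1],[-1,1],[-1,-1],[1,-1]]);c,s=np.cos(th),np.sin(th)
    return np.c_[b@np.array([[c,s],[-s,c]])+[x,y],np.full(4,z)]
def mask(p,polys,box):
    x,y,w,h=box;m=np.zeros((h*SS,w*SS),np.uint8)
    for P in polys:
        q=np.array([proj(p,X) for X in P]);q=((q+.5-[x,y])*SS*16-8).round().astype(np.int32)
        cv2.fillConvexPoly(m,cv2.convexHull(q),255,shift=4)
    return cv2.resize(m,(w,h),interpolation=cv2.INTER_AREA)/255.
def nutpolys(x,y,th):
    u=np.linspace(0,2*np.pi,24);c=lambda z:np.c_[x+.01*np.cos(u),y+.01*np.sin(u),0*u+z]
    return [np.r_[sq(.026,.036,x,y,th),sq(.026,.05,x,y,th),sq(.02,.054,x,y,th)],np.r_[c(.054),c(.062)]]
def corr(a,b):
    a=a-a.mean();b=b-b.mean();return (a*b).sum()/np.sqrt((a*a).sum()*(b*b).sum()+1e-9)
def fitnut(p,x0,box):
    x,y,w,h=box;g=cv2.GaussianBlur(p['image'][y:y+h,x:x+w].mean(2),(0,0),.6)
    def f(v): return -corr(cv2.GaussianBlur(mask(p,nutpolys(v[0]/1e3,v[1]/1e3,np.radians(v[2])),box),(0,0),.8),g)
    best=min((minimize(f,[x0[0]+d,x0[1]+e,x0[2]+k],method='Nelder-Mead',options=dict(initial_simplex=np.array([x0[0]+d,x0[1]+e,x0[2]+k])+np.array([[0,0,0],[3,0,0],[0,3,0],[0,0,8]]),xatol=.02,fatol=1e-6)) for d in(-2,2) for e in(-2,2) for k in(-8,8)),key=lambda r:r.fun)
    return best.x,best.fun
E
python3 - <<'E'
from plant import *
from fit import *
t=read_camera('top');s=read_camera('side')
for n,p in(('top',t),('side',s)):
    u=proj(p,(.591,.1905,.05));b=(int(u[0])-10,int(u[1])-11,21,22)
    print(n,u,fitnut(p,[591,190.5,44],b))
q=sense();print(q['tool_pos'],q['contact_force'],q['moment'])
P=[rect(t,.5624,-.224,.106),rect(s,.5624,-.224,.106)]
for k in P:
    for i in range(0,400,50): k[i,:,:]=k[i,:,:]//2+40;k[:,i,:]=k[:,i,:]//2+40
cv2.imwrite('pics/c3.png',np.hstack(P))
E
```

```text
t: 4.97
tool_pos: [0.4772, -0.2202, 0.1091]
tcp_rot: [[-1.0, 0.026, -0.0], [0.026, 1.0, 0.0], [0.0, 0.0, -1.0]]
contact_force: [-0.1, -0.6, -3.6]
finger_gap: 0.0199
gripper_force: 78.9
top [185.32192369 204.36059916] (array([592.95906952, 192.58679671,  42.3510463 ]), np.float64(-0.9300858064222457))
side [335.9684132  158.31954262] (array([578.40748902, 197.98836277,  55.45753515]), np.float64(-0.388806557082466))
[ 0.47671495 -0.21984051  0.10766787] [-0.6892252  -0.08000292 -2.72151747] [0.01028951 0.12997026 0.00728166]
```

View pics/c3.png

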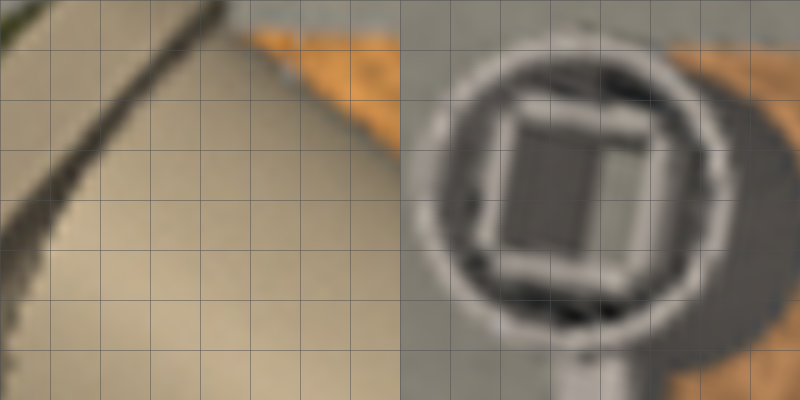

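The arm hides the wrench from the top camera. The side view shows the head level, centred at (175,190) of its 400 px panel, and the ring still about 8° clockwise. I'll refit the nut on the start pictures.

Run:
```python
from plant import *
from fit import *
t=read_camera('top');s=read_camera('side')
for n,p in(('top',t),('side',s)):
    p=dict(p);p['image']=cv2.imread(f'pics/{n}0.png')[:,:,::-1]
    u=proj(p,(.591,.1905,.05));b=(int(u[0])-10,int(u[1])-11,21,22)
    v,c=fitnut(p,[592,190.5,44],b);print(n,u,v,c)
    k=24; I=cv2.resize(p['image'][b[1]:b[1]+b[3],b[0]:b[0]+b[2],::-1],None,fx=k,fy=k,interpolation=cv2.INTER_CUBIC)[:400] 
    I=cv2.resize(p['image'][b[1]:b[1]+b[3],b[0]:b[0]+b[2],::-1],None,fx=18,fy=18,interpolation=cv2.INTER_CUBIC)
    for P in nutpolys(v[0]/1e3,v[1]/1e3,np.radians(v[2])):
        q=np.array([proj(p,X) for X in P]);cv2.polylines(I,[cv2.convexHull(((q+.5-b[:2])*18).round().astype(np.int32))],1,(0,255,0),1)
    if n=='top':A=I
    else: cv2.imwrite('pics/c4.png',np.hstack([A,I]))
```

```text
top [185.32192369 204.36059916] [592.95919644 192.67099817  41.36301655] -0.9290624996535555
side [335.9684132  158.31954262] [591.42312156 190.18597715  40.14063533] -0.6371122452314428
```

View pics/c4.png

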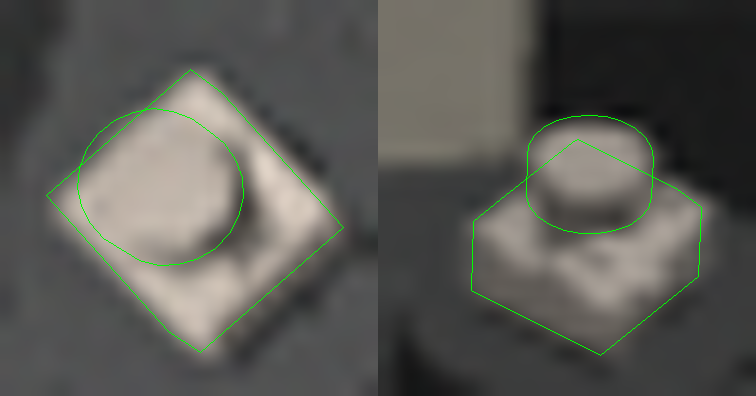

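```bash
python3 -m inch '[{"xyz":[2,20,0],"rot":[0,0,-2]},{"xyz":[4,38,0],"rot":[0,0,-3]},{"xyz":[4,38,0],"rot":[0,0,-3]},{"xyz":[4,38,0],"rot":[0,0,-3]},{"xyz":[4,38,0],"rot":[0,0,-3]},{"xyz":[4,38,0],"rot":[0,0,-3]},{"xyz":[4,38,0],"rot":[0,0,-3]},{"xyz":[4,38,0],"rot":[0,0,-3]},{"xyz":[4,38,0],"rot":[0,0,-3]},{"xyz":[4,38,0],"rot":[0,0,-3]}]' 
python3 -m inch '[{"xyz":[4,38,0],"rot":[0,0,-3]},{"xyz":[4,38,0],"rot":[0,0,-3]},{"xyz":[2.6,28.1,0],"rot":[0,0,-3]},{"xyz":[0,0,0],"rot":[0,0,0]},{"xyz":[0,0,0],"rot":[0,0,0]},{"xyz":[0,0,0],"rot":[0,0,0]}]'
python3 - <<'E'
from plant import *
from fit import *
t=read_camera('top');s=read_camera('side')
q=sense();print(q['tool_pos'],q['contact_force'],q['moment'],np.degrees(np.arctan2(q['tcp_rot'][1][1],q['tcp_rot'][0][1]))-90,q['joint_pos'])
P=[rect(t,.592,.191,.115),rect(s,.592,.191,.115)]
for k in P:
    for i in range(0,400,50): k[i,:,:]=k[i,:,:]//2+40;k[:,i,:]=k[:,i,:]//2+40
cv2.imwrite('pics/c5.png',np.hstack(P))
E
```

```text
t: 6.0
tool_pos: [0.515, 0.1435, 0.1083]
tcp_rot: [[-0.861, 0.509, -0.002], [0.509, 0.861, 0.0], [0.002, -0.001, -1.0]]
contact_force: [1.0, -0.2, -2.7]
finger_gap: 0.0201
gripper_force: 79.0
t: 6.5
tool_pos: [0.5257, 0.2452, 0.1083]
tcp_rot: [[-0.772, 0.635, -0.002], [0.635, 0.772, -0.001], [0.001, -0.002, -1.0]]
contact_force: [-0.3, -0.6, -3.9]
finger_gap: 0.0203
gripper_force: 79.1
[0.52610322 0.24463548 0.10883441] [ 0.12243236  0.03479925 -2.49855494] [0.07850542 0.11937407 0.00914001] -39.524015798997404 [ 2.33471436e-01  5.67975441e-01  1.49182849e+00 -8.87670501e-05
  1.08287020e+00 -6.47458757e-01]
```

View pics/c5.png

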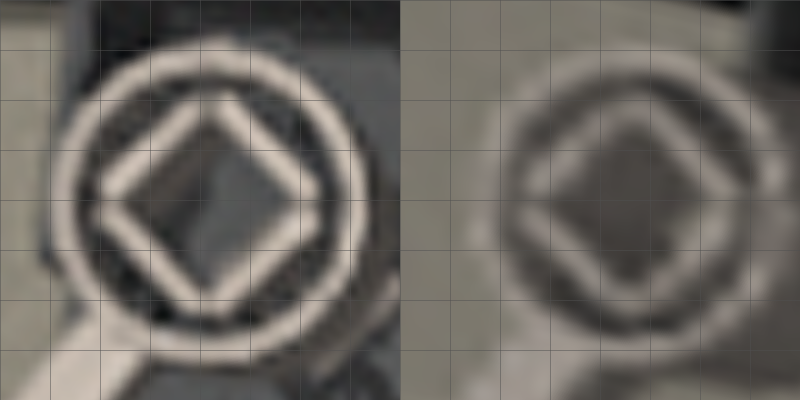

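The head, ring and nut line up: top panel head centre (210,202), ring about 43°. I'll shift about 1.5 mm in +y and go down, watching the force.

```bash
python3 -m inch '[{"xyz":[0,1.5,-12],"rot":[0,0,0]},{"xyz":[0,0,-15],"rot":[0,0,0]},{"xyz":[0,0,-6],"rot":[0,0,0]},{"xyz":[0,0,-2],"rot":[0,0,0]},{"xyz":[0,0,-2],"rot":[0,0,0]},{"xyz":[0,0,0],"rot":[0,0,0]}]' 
python3 -m inch '[{"xyz":[0,0,-2],"rot":[0,0,0]},{"xyz":[0,0,-2],"rot":[0,0,0]},{"xyz":[0,0,0],"rot":[0,0,0]}]'
python3 -m inch '[{"xyz":[0,0,-2],"rot":[0,0,0]},{"xyz":[0,0,-1],"rot":[0,0,0]},{"xyz":[0,0,0],"rot":[0,0,0]}]'
python3 - <<'E'
from plant import *
q=sense();print(q['tool_pos'],q['contact_force'],q['moment'],q['tcp_rot'])
E
```

```text
t: 7.1
tool_pos: [0.5263, 0.247, 0.0723]
tcp_rot: [[-0.772, 0.636, 0.0], [0.636, 0.772, 0.0], [-0.0, 0.0, -1.0]]
contact_force: [-0.2, 0.2, -2.6]
finger_gap: 0.0201
gripper_force: 79.1
t: 7.35
tool_pos: [0.5261, 0.2471, 0.0682]
tcp_rot: [[-0.772, 0.636, -0.0], [0.636, 0.772, -0.0], [0.0, -0.0, -1.0]]
contact_force: [-0.3, -0.1, -3.4]
finger_gap: 0.0204
gripper_force: 79.1
t: 7.6
tool_pos: [0.526, 0.2471, 0.0651]
tcp_rot: [[-0.772, 0.636, -0.0], [0.636, 0.772, -0.0], [0.0, -0.0, -1.0]]
contact_force: [0.6, 0.7, -1.9]
finger_gap: 0.0204
gripper_force: 79.2
[0.5260398  0.24714659 0.06506991] [ 0.6430406  0.6586331 -1.9429195] [ 0.05889229  0.0681364  -0.01230685] [[-7.72020851e-01  6.35597089e-01 -3.82182399e-04]
 [ 6.35597148e-01  7.72020895e-01 -4.57899334e-05]
 [ 2.65948849e-04 -2.78264826e-04 -9.99999926e-01]]
```

```bash
python3 -m inch '[{"xyz":[0,0,-1.5],"rot":[0,0,0]},{"xyz":[0,0,-1.5],"rot":[0,0,0]},{"xyz":[0,0,0],"rot":[0,0,0]}]' 
python3 -m inch '[{"xyz":[0,0,-1.5],"rot":[0,0,0]},{"xyz":[0,0,-1.5],"rot":[0,0,0]},{"xyz":[0,0,0],"rot":[0,0,0]}]'
```

```text
t: 7.85
tool_pos: [0.526, 0.2471, 0.0619]
tcp_rot: [[-0.772, 0.636, -0.0], [0.636, 0.772, -0.0], [0.0, -0.0, -1.0]]
contact_force: [-0.0, -0.1, -2.6]
finger_gap: 0.0202
gripper_force: 79.2
t: 8.1
tool_pos: [0.5261, 0.2472, 0.059]
tcp_rot: [[-0.772, 0.636, -0.0], [0.636, 0.772, -0.0], [0.0, -0.0, -1.0]]
contact_force: [-0.6, 0.7, -3.3]
finger_gap: 0.0202
gripper_force: 79.1
```

```bash
python3 -m inch '[{"xyz":[0,0,-1.5],"rot":[0,0,0]},{"xyz":[0,0,-1.5],"rot":[0,0,0]},{"xyz":[0,0,0],"rot":[0,0,0]}]' 
python3 -m inch '[{"xyz":[0,0,-1.5],"rot":[0,0,0]},{"xyz":[0,0,0],"rot":[0,0,0]}]'
python3 -m inch '[{"xyz":[0,0,-1.5],"rot":[0,0,0]},{"xyz":[0,0,0],"rot":[0,0,0]}]'
python3 - <<'E'
from plant import *
q=sense();print(q['tool_pos'],q['contact_force'],q['moment'])
E
```

```text
t: 8.35
tool_pos: [0.5261, 0.2471, 0.056]
tcp_rot: [[-0.772, 0.636, -0.0], [0.636, 0.772, -0.0], [0.0, -0.0, -1.0]]
contact_force: [-0.0, 0.3, -3.4]
finger_gap: 0.0202
gripper_force: 79.1
t: 8.52
tool_pos: [0.5261, 0.2472, 0.0546]
tcp_rot: [[-0.772, 0.636, -0.0], [0.636, 0.772, -0.0], [0.0, -0.0, -1.0]]
contact_force: [-0.4, 0.1, -3.0]
finger_gap: 0.0207
gripper_force: 79.1
t: 8.68
tool_pos: [0.5262, 0.2471, 0.0531]
tcp_rot: [[-0.772, 0.636, 0.0], [0.636, 0.772, -0.0], [-0.0, -0.0, -1.0]]
contact_force: [-1.2, -0.1, -3.1]
finger_gap: 0.0202
gripper_force: 79.2
[0.52617738 0.24712624 0.05312714] [-1.24161813 -0.09976772 -3.14982951] [-0.01885922  0.08673808 -0.09792591]
```

```bash
python3 -m inch '[{"xyz":[0,0,-1],"rot":[0,0,0]},{"xyz":[0,0,0],"rot":[0,0,0]}]' 
python3 -m inch '[{"xyz":[0,0,-1],"rot":[0,0,0]},{"xyz":[0,0,0],"rot":[0,0,0]}]'
python3 - <<'E'
from plant import *
from h import *
t=read_camera('top');s=read_camera('side')
q=sense();print(q['tool_pos'],q['contact_force'],q['moment'])
cv2.imwrite('pics/c6.png',np.hstack([crop(t,135,165,100,75,4),crop(s,290,120,100,75,4)]))
E
```

```text
t: 8.85
tool_pos: [0.5262, 0.2472, 0.0526]
tcp_rot: [[-0.772, 0.636, 0.0], [0.636, 0.772, -0.0], [-0.0, 0.0, -1.0]]
contact_force: [-3.4, -0.8, 2.2]
finger_gap: 0.0202
gripper_force: 79.9
t: 9.02
tool_pos: [0.5263, 0.2473, 0.0522]
tcp_rot: [[-0.772, 0.636, 0.001], [0.636, 0.772, 0.0], [-0.0, 0.0, -1.0]]
contact_force: [-5.4, -0.1, 7.9]
finger_gap: 0.0204
gripper_force: 80.8
[0.52625643 0.24731478 0.05222314] [-4.75000339 -1.02661759  7.49607856] [-0.45905656  0.55082926 -0.1712071 ]
```

View pics/c6.png

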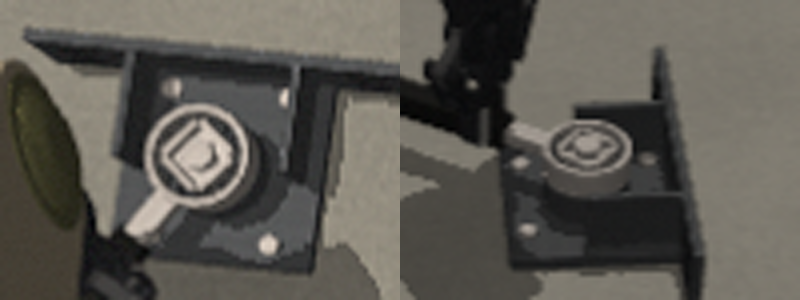

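The pictures show the head down on the washer with the stud inside the ring; force came on at TCP z ≈ 52.5. I'll compute the arc steps.

```bash
python3 - <<'E'
import numpy as np
L=85.5
g=np.radians(np.arange(-54.45,41,5));P=np.round(-L*np.c_[np.cos(g),np.sin(g)],1)
for a,d in zip(np.degrees(g),np.diff(P,axis=0)):print(round(a,2),np.round(d,1).tolist())
E
python3 -m inch '[{"xyz":[0.2,-7.2,0.6],"rot":[0,0,0]},{"xyz":[0,0,0],"rot":[0,0,0]}]' 2>&1 | head -0; echo
```

```text
-54.45 [-5.9, -4.6]
-49.45 [-5.4, -5.1]
-44.45 [-5.0, -5.6]
-39.45 [-4.5, -5.9]
-34.45 [-4.0, -6.4]
-29.45 [-3.3, -6.6]
-24.45 [-2.8, -6.9]
-19.45 [-2.2, -7.2]
-14.45 [-1.5, -7.3]
-9.45 [-0.9, -7.4]
-4.45 [-0.3, -7.4]
0.55 [0.4, -7.5]
5.55 [1.0, -7.4]
10.55 [1.7, -7.2]
15.55 [2.3, -7.1]
20.55 [3.0, -6.9]
25.55 [3.5, -6.6]
30.55 [4.0, -6.2]
35.55 [4.6, -5.9]
```

That last inch line was a slip of mine and may have moved the arm. Checking the state.

Run:
```python
from plant import *
q=sense();print(q['t'],q['tool_pos'],q['contact_force'],q['moment'],q['tcp_rot'])
```

```text
9.2833 [0.5251119  0.24330217 0.05268072] [-8.75478618 21.52935387  4.63755883] [3.35952923 1.40718272 1.14273701] [[-7.73463367e-01  6.33840540e-01 -7.68526071e-04]
 [ 6.33825423e-01  7.73452285e-01  6.07413915e-03]
 [ 4.44445388e-03  4.21101276e-03 -9.99981257e-01]]
```

The slip moved the TCP about 4 mm in −y, in the harmless slipping direction. I'll undo it.

```bash
python3 -m inch '[{"xyz":[-0.1,3.6,0],"rot":[0,0,0]},{"xyz":[-0.1,3.6,0],"rot":[0,0,0]},{"xyz":[0,0,0],"rot":[0,0,0]}]'
python3 - <<'E'
from plant import *
from h import *
q=sense();print(q['t'],q['tool_pos'],q['contact_force'],q['moment'],q['tcp_rot'])
E
```

```text
t: 9.53
tool_pos: [0.5264, 0.2475, 0.0523]
tcp_rot: [[-0.772, 0.636, 0.001], [0.636, 0.772, -0.0], [-0.001, 0.0, -1.0]]
contact_force: [-2.9, 1.6, 5.9]
finger_gap: 0.0201
gripper_force: 80.3
9.5333 [0.52637627 0.24747582 0.05231874] [-2.85999552  1.64936504  5.88867232] [-0.01891678  0.33701488 -0.19955877] [[-7.71972174e-01  6.35655879e-01  7.52279931e-04]
 [ 6.35656040e-01  7.71972408e-01 -3.22901171e-05]
 [-6.01264752e-04  4.53264210e-04 -9.99999717e-01]]
```

Restored. Now the first return swing (anticlockwise), with a torque readout.

```bash
cat > tq.py <<'E'
from plant import *
import numpy as np
C=np.array([.592,.1926]);q=sense();r=np.array(q['tool_pos'][:2])-C;F=q['contact_force'];R=np.array(q['tcp_rot'])
psi=np.arctan2(R[1,1],R[0,1])-np.pi/2;u=r/np.hypot(*r)
print('t%.2f psi %.2f r %.2f z %.2f F'%(q['t'],np.degrees(psi),1e3*np.hypot(*r),1e3*q['tool_pos'][2]),np.round(F,1),'Frad %.1f Mz %.2f tau_cw %.2f'%(u@F[:2],q['moment'][2],q['moment'][2]+r[0]*F[1]-r[1]*F[0]),'ang %.2f'%(np.degrees(np.arctan2(-r[1],-r[0]))))
E
python3 -m inch '[{"xyz":[-4.5,-5.9,0],"rot":[0,0,5]},{"xyz":[-4,-6.4,0],"rot":[0,0,5]},{"xyz":[-3.3,-6.6,0],"rot":[0,0,5]},{"xyz":[-2.8,-6.9,0],"rot":[0,0,5]},{"xyz":[0,0,0],"rot":[0,0,0]}]' | grep -v rot; python3 tq.py
python3 -m inch '[{"xyz":[-2.2,-7.2,0],"rot":[0,0,5]},{"xyz":[-1.5,-7.3,0],"rot":[0,0,5]},{"xyz":[-0.9,-7.4,0],"rot":[0,0,5]},{"xyz":[-0.3,-7.4,0],"rot":[0,0,5]},{"xyz":[0,0,0],"rot":[0,0,0]}]' | grep -v rot; python3 tq.py
```

```text
t: 9.95
tool_pos: [0.5116, 0.2203, 0.0524]
contact_force: [-3.5, -1.6, 4.5]
finger_gap: 0.0204
gripper_force: 80.3
t9.95 psi -19.28 r 85.04 z 52.39 F [-3.5 -1.6  4.5] Frad 2.7 Mz -0.17 tau_cw 0.06 ang -19.00
t: 10.37
tool_pos: [0.5069, 0.1909, 0.0524]
contact_force: [-4.5, -1.3, 6.0]
finger_gap: 0.0206
gripper_force: 80.3
t10.37 psi 0.72 r 85.09 z 52.35 F [-4.5 -1.3  6. ] Frad 4.6 Mz -0.05 tau_cw 0.06 ang 1.15
```

```bash
python3 -m inch '[{"xyz":[0.4,-7.5,0],"rot":[0,0,5]},{"xyz":[1,-7.4,0],"rot":[0,0,5]},{"xyz":[1.7,-7.2,0],"rot":[0,0,5]},{"xyz":[2.3,-7.1,0],"rot":[0,0,5]},{"xyz":[3,-6.9,0],"rot":[0,0,5]},{"xyz":[3.5,-6.6,0],"rot":[0,0,5]},{"xyz":[4,-6.2,0],"rot":[0,0,5]},{"xyz":[4.6,-5.9,0],"rot":[0,0,5]},{"xyz":[0,0,0],"rot":[0,0,0]}]' >/dev/null; python3 tq.py
python3 -m inch '[{"xyz":[-4.6,5.9,0],"rot":[0,0,-5]},{"xyz":[-4,6.2,0],"rot":[0,0,-5]},{"xyz":[-3.5,6.6,0],"rot":[0,0,-5]}]' >/dev/null; python3 tq.py
python3 -m inch '[{"xyz":[-3,6.9,0],"rot":[0,0,-5]},{"xyz":[-2.3,7.1,0],"rot":[0,0,-5]},{"xyz":[-1.7,7.2,0],"rot":[0,0,-5]}]' >/dev/null; python3 tq.py
```

```text
t11.12 psi 40.66 r 85.35 z 52.27 F [-3.6 -2.   5.9] Frad 4.1 Mz 0.15 tau_cw 0.07 ang 41.36
t11.37 psi 25.13 r 84.94 z 52.36 F [-1.1 -4.   5. ] Frad 2.8 Mz -0.02 tau_cw 0.24 ang 25.72
t11.62 psi 10.18 r 85.19 z 52.34 F [-2.  -4.5  4.5] Frad 2.8 Mz 0.13 tau_cw 0.47 ang 10.67
```

```bash
python3 -m inch '[{"xyz":[-1,7.4,0],"rot":[0,0,-5]},{"xyz":[-0.4,7.5,0],"rot":[0,0,-5]},{"xyz":[0.3,7.4,0],"rot":[0,0,-5]},{"xyz":[0.9,7.4,0],"rot":[0,0,-5]}]' >/dev/null; python3 tq.py
python3 -m inch '[{"xyz":[1.5,7.3,0],"rot":[0,0,-5]},{"xyz":[2.2,7.2,0],"rot":[0,0,-5]},{"xyz":[2.8,6.9,0],"rot":[0,0,-5]},{"xyz":[3.3,6.6,0],"rot":[0,0,-5]}]' >/dev/null; python3 tq.py
python3 -m inch '[{"xyz":[4,6.4,0],"rot":[0,0,-5]},{"xyz":[4.5,5.9,0],"rot":[0,0,-5]},{"xyz":[5,5.6,0],"rot":[0,0,-5]},{"xyz":[5.4,5.1,0],"rot":[0,0,-5]},{"xyz":[5.9,4.6,0],"rot":[0,0,-5]}]' >/dev/null; python3 tq.py
```

```text
t11.95 psi -9.82 r 85.17 z 52.30 F [-1.9 -5.3  5.8] Frad 1.0 Mz 0.06 tau_cw 0.53 ang -9.46
t12.28 psi -29.82 r 85.18 z 52.29 F [-1.8 -5.1  5.1] Frad -1.0 Mz 0.01 tau_cw 0.46 ang -29.51
t12.70 psi -54.81 r 85.20 z 52.23 F [-2.7 -6.3  6.1] Frad -3.6 Mz 0.00 tau_cw 0.50 ang -54.57
```

```bash
python3 -m inch '[{"xyz":[-5.9,-4.6,0],"rot":[0,0,5]},{"xyz":[-5.4,-5.1,0],"rot":[0,0,5]},{"xyz":[-5,-5.6,0],"rot":[0,0,5]},{"xyz":[-4.5,-5.9,0],"rot":[0,0,5]},{"xyz":[-4,-6.4,0],"rot":[0,0,5]},{"xyz":[-3.3,-6.6,0],"rot":[0,0,5]},{"xyz":[-2.8,-6.9,0],"rot":[0,0,5]},{"xyz":[-2.2,-7.2,0],"rot":[0,0,5]},{"xyz":[-1.5,-7.3,0],"rot":[0,0,5]},{"xyz":[-0.9,-7.4,0],"rot":[0,0,5]}]' >/dev/null; python3 tq.py
python3 -m inch '[{"xyz":[-0.3,-7.4,0],"rot":[0,0,5]},{"xyz":[0.4,-7.5,0],"rot":[0,0,5]},{"xyz":[1,-7.4,0],"rot":[0,0,5]},{"xyz":[1.7,-7.2,0],"rot":[0,0,5]},{"xyz":[2.3,-7.1,0],"rot":[0,0,5]},{"xyz":[3,-6.9,0],"rot":[0,0,5]},{"xyz":[3.5,-6.6,0],"rot":[0,0,5]},{"xyz":[4,-6.2,0],"rot":[0,0,5]},{"xyz":[4.6,-5.9,0],"rot":[0,0,5]},{"xyz":[0,0,0],"rot":[0,0,0]}]' >/dev/null; python3 tq.py
python3 -m inch '[{"xyz":[-4.6,5.9,0],"rot":[0,0,-5]},{"xyz":[-4,6.2,0],"rot":[0,0,-5]},{"xyz":[-3.5,6.6,0],"rot":[0,0,-5]}]' >/dev/null; python3 tq.py
python3 -m inch '[{"xyz":[-3,6.9,0],"rot":[0,0,-5]},{"xyz":[-2.3,7.1,0],"rot":[0,0,-5]},{"xyz":[-1.7,7.2,0],"rot":[0,0,-5]}]' >/dev/null; python3 tq.py
python3 -m inch '[{"xyz":[-1,7.4,0],"rot":[0,0,-5]},{"xyz":[-0.4,7.5,0],"rot":[0,0,-5]},{"xyz":[0,0,0],"rot":[0,0,0]}]' >/dev/null; python3 tq.py
```

```text
t13.53 psi -4.41 r 85.22 z 52.35 F [-1.8 -1.   4.6] Frad 1.8 Mz -0.50 tau_cw -0.40 ang -4.40
t14.37 psi 40.61 r 85.34 z 52.28 F [-3.4 -2.   5.9] Frad 3.9 Mz 0.05 tau_cw -0.01 ang 41.26
t14.62 psi 25.14 r 84.98 z 52.37 F [-2.  -2.7  4.5] Frad 3.0 Mz 0.01 tau_cw 0.14 ang 25.69
t14.87 psi 10.18 r 85.20 z 52.34 F [-1.8 -5.4  5. ] Frad 2.8 Mz 0.10 tau_cw 0.52 ang 10.67
t15.12 psi 0.17 r 85.20 z 52.30 F [-2.5 -4.8  5.7] Frad 2.5 Mz -0.38 tau_cw 0.02 ang 0.18
```

```bash
cat >> tq.py <<'E'
ft=(u[0]*F[1]-u[1]*F[0])*np.hypot(*r);print('   F-only %.2f'%ft)
import sys;sys.exit(1 if ft>.66 or ft+q['moment'][2]>.8 else 0)
E
python3 -m inch '[{"xyz":[0,3.7,0],"rot":[0,0,-2.5]},{"xyz":[0.2,3.7,0],"rot":[0,0,-2.5]},{"xyz":[0.4,3.7,0],"rot":[0,0,-2.5]}]' >/dev/null; python3 tq.py &&
python3 -m inch '[{"xyz":[0.5,3.7,0],"rot":[0,0,-2.5]},{"xyz":[0.7,3.7,0],"rot":[0,0,-2.5]}]' >/dev/null && python3 tq.py &&
python3 -m inch '[{"xyz":[0.9,3.6,0],"rot":[0,0,-2.5]}]' >/dev/null && python3 tq.py &&
python3 -m inch '[{"xyz":[1,3.6,0],"rot":[0,0,-2.5]}]' >/dev/null && python3 tq.py &&
python3 -m inch '[{"xyz":[1.2,3.5,0],"rot":[0,0,-2.5]}]' >/dev/null && python3 tq.py &&
python3 -m inch '[{"xyz":[1.3,3.5,0],"rot":[0,0,-2.5]}]' >/dev/null && python3 tq.py &&
python3 -m inch '[{"xyz":[1.5,3.4,0],"rot":[0,0,-2.5]}]' >/dev/null && python3 tq.py &&
python3 -m inch '[{"xyz":[1.6,3.4,0],"rot":[0,0,-2.5]}]' >/dev/null && python3 tq.py &&
python3 -m inch '[{"xyz":[1.8,3.3,0],"rot":[0,0,-2.5]}]' >/dev/null && python3 tq.py
```

```text
t15.37 psi -7.20 r 85.15 z 52.30 F [-2.6 -5.   6.5] Frad 1.9 Mz -0.02 tau_cw 0.43 ang -6.81
   F-only 0.45
t15.53 psi -12.20 r 85.13 z 52.29 F [-3.  -5.3  5.6] Frad 1.8 Mz -0.07 tau_cw 0.43 ang -11.85
   F-only 0.49
t15.62 psi -14.70 r 85.16 z 52.27 F [-3.3 -5.7  6.5] Frad 1.8 Mz 0.00 tau_cw 0.54 ang -14.35
   F-only 0.54
t15.70 psi -17.20 r 85.17 z 52.27 F [-2.5 -5.1  6.8] Frad 1.0 Mz -0.01 tau_cw 0.47 ang -16.85
   F-only 0.48
t15.78 psi -19.70 r 85.14 z 52.30 F [-3.2 -4.6  6.7] Frad 1.5 Mz -0.00 tau_cw 0.46 ang -19.36
   F-only 0.46
t15.87 psi -22.20 r 85.15 z 52.27 F [-3.1 -5.7  6. ] Frad 0.8 Mz 0.02 tau_cw 0.57 ang -21.88
   F-only 0.55
t15.95 psi -24.70 r 85.13 z 52.28 F [-3.2 -5.6  7.4] Frad 0.6 Mz 0.00 tau_cw 0.55 ang -24.37
   F-only 0.55
t16.03 psi -27.20 r 85.16 z 52.26 F [-3.2 -5.3  6.1] Frad 0.4 Mz -0.02 tau_cw 0.51 ang -26.89
   F-only 0.53
t16.12 psi -29.70 r 85.14 z 52.26 F [-4.  -4.7  5.9] Frad 1.2 Mz -0.01 tau_cw 0.51 ang -29.41
   F-only 0.51
```

```bash
python3 -m inch '[{"xyz":[1.9,3.2,0],"rot":[0,0,-2.5]}]' >/dev/null && python3 tq.py &&
python3 -m inch '[{"xyz":[2,3.1,0],"rot":[0,0,-2.5]}]' >/dev/null && python3 tq.py &&
python3 -m inch '[{"xyz":[2.2,3,0],"rot":[0,0,-2.5]}]' >/dev/null && python3 tq.py &&
python3 -m inch '[{"xyz":[2.3,2.9,0],"rot":[0,0,-2.5]}]' >/dev/null && python3 tq.py &&
python3 -m inch '[{"xyz":[2.4,2.8,0],"rot":[0,0,-2.5]}]' >/dev/null && python3 tq.py &&
python3 -m inch '[{"xyz":[2.6,2.7,0],"rot":[0,0,-2.5]}]' >/dev/null && python3 tq.py &&
python3 -m inch '[{"xyz":[2.7,2.6,0],"rot":[0,0,-2.5]}]' >/dev/null && python3 tq.py &&
python3 -m inch '[{"xyz":[2.8,2.5,0],"rot":[0,0,-2.5]}]' >/dev/null && python3 tq.py &&
python3 -m inch '[{"xyz":[2.9,2.4,0],"rot":[0,0,-2.5]}]' >/dev/null && python3 tq.py &&
python3 -m inch '[{"xyz":[3,2.2,0],"rot":[0,0,-2.5]}]' >/dev/null && python3 tq.py
```

```text
t16.20 psi -32.20 r 85.13 z 52.27 F [-4.5 -5.7  7. ] Frad 0.8 Mz 0.04 tau_cw 0.65 ang -31.90
   F-only 0.62
t16.28 psi -34.68 r 85.17 z 52.20 F [-5.  -6.9  6.1] Frad 0.3 Mz 0.20 tau_cw 0.93 ang -34.26
   F-only 0.73
```

Torque is climbing, so the nut has reached its stop. I'll let it settle and then make fine steps.

```bash
python3 -m inch '[{"xyz":[0,0,0],"rot":[0,0,0]}]' >/dev/null; python3 tq.py
python3 -m inch '[{"xyz":[0,0,0],"rot":[0,0,0]}]' >/dev/null; python3 tq.py
```

```text
t16.37 psi -34.68 r 85.18 z 52.19 F [-4.1 -5.   6.7] Frad 0.5 Mz 0.04 tau_cw 0.59 ang -34.41
   F-only 0.55
t16.45 psi -34.58 r 85.16 z 52.24 F [-3.1 -4.2  5.5] Frad 0.2 Mz 0.01 tau_cw 0.45 ang -34.34
   F-only 0.44
```

```bash
python3 -m inch '[{"xyz":[0.9,1.2,0],"rot":[0,0,-1]},{"xyz":[0,0,0],"rot":[0,0,0]}]' >/dev/null; python3 tq.py &&
python3 -m inch '[{"xyz":[0.9,1.2,0],"rot":[0,0,-1]},{"xyz":[0,0,0],"rot":[0,0,0]}]' >/dev/null && python3 tq.py &&
python3 -m inch '[{"xyz":[0.9,1.2,0],"rot":[0,0,-1]},{"xyz":[0,0,0],"rot":[0,0,0]}]' >/dev/null && python3 tq.py
```

```text
t16.62 psi -35.59 r 85.15 z 52.21 F [-5.1 -6.2  7.3] Frad 0.6 Mz 0.21 tau_cw 0.89 ang -35.18
   F-only 0.68
```

```bash
python3 -m inch '[{"xyz":[0,0,0],"rot":[0,0,0]}]' >/dev/null; python3 tq.py
python3 -m inch '[{"xyz":[0.9,1.2,0],"rot":[0,0,-1]},{"xyz":[0,0,0],"rot":[0,0,0]}]' >/dev/null; python3 tq.py
python3 -m inch '[{"xyz":[0,0,0],"rot":[0,0,0]}]' >/dev/null; python3 tq.py
```

```text
t16.70 psi -35.55 r 85.18 z 52.22 F [-4.4 -7.2  6.9] Frad -0.6 Mz 0.18 tau_cw 0.90 ang -35.15
   F-only 0.72
t16.87 psi -36.58 r 85.15 z 52.19 F [-5.1 -6.5  7.7] Frad 0.3 Mz 0.29 tau_cw 0.99 ang -36.11
   F-only 0.71
t16.95 psi -36.54 r 85.17 z 52.18 F [-5.5 -5.9  7.6] Frad 0.9 Mz 0.26 tau_cw 0.94 ang -36.09
   F-only 0.68
```

```bash
python3 -m inch '[{"xyz":[0.9,1.2,0],"rot":[0,0,-1]},{"xyz":[0,0,0],"rot":[0,0,0]}]' >/dev/null; python3 tq.py
python3 -m inch '[{"xyz":[0,0,0],"rot":[0,0,0]}]' >/dev/null; python3 tq.py
```

```text
t17.12 psi -37.56 r 85.18 z 52.16 F [-5.3 -7.3  7.8] Frad -0.2 Mz 0.36 tau_cw 1.13 ang -37.05
   F-only 0.77
t17.20 psi -37.52 r 85.16 z 52.17 F [-6.1 -6.5  7.3] Frad 1.0 Mz 0.36 tau_cw 1.11 ang -37.03
   F-only 0.75
```

Measured torque is about 1.1 N m and climbs about 0.16 N m per degree, which is the nut's elastic slope alone, so it is firm at its stop. I'll ease back and lift off.

```bash
python3 -m inch '[{"xyz":[-1.7,-2.4,0],"rot":[0,0,2]},{"xyz":[-1.8,-2.4,0],"rot":[0,0,2]},{"xyz":[0,0,0],"rot":[0,0,0]}]' >/dev/null; python3 tq.py
python3 -m inch '[{"xyz":[0,0,2],"rot":[0,0,0]},{"xyz":[0,0,2],"rot":[0,0,0]},{"xyz":[0,0,2],"rot":[0,0,0]},{"xyz":[0,0,0],"rot":[0,0,0]}]' >/dev/null; python3 tq.py
python3 -m inch '[{"xyz":[0,0,3],"rot":[0,0,0]},{"xyz":[0,0,3],"rot":[0,0,0]},{"xyz":[0,0,4],"rot":[0,0,0]},{"xyz":[0,0,4],"rot":[0,0,0]},{"xyz":[0,0,0],"rot":[0,0,0]}]' >/dev/null; python3 tq.py
```

```text
t17.45 psi -33.48 r 85.16 z 52.29 F [-3.7 -4.2  6.4] Frad 0.8 Mz 0.01 tau_cw 0.49 ang -33.22
   F-only 0.47
t17.78 psi -33.57 r 84.98 z 56.59 F [  5.   -5.1 -10.3] Frad -7.0 Mz 0.33 tau_cw 0.46 ang -33.06
   F-only 0.13
t18.20 psi -33.61 r 84.98 z 71.74 F [ 0.5 -1.2 -2. ] Frad -1.1 Mz 0.03 tau_cw 0.09 ang -33.62
   F-only 0.06
```

```bash
python3 -m inch '[{"xyz":[0,0,20],"rot":[0,0,0]},{"xyz":[0,-8,20],"rot":[0,0,0]},{"xyz":[-3,-28,0],"rot":[0,0,2]},{"xyz":[-4,-38,0],"rot":[0,0,3]},{"xyz":[-4,-38,0],"rot":[0,0,3]},{"xyz":[-4,-38,0],"rot":[0,0,3]},{"xyz":[-4,-38,0],"rot":[0,0,3]},{"xyz":[-4,-38,0],"rot":[0,0,3]},{"xyz":[-4,-38,0],"rot":[0,0,3]},{"xyz":[-4,-38,0],"rot":[0,0,3]}]'  >/dev/null
python3 -m inch '[{"xyz":[-4,-38,0],"rot":[0,0,3]},{"xyz":[-4,-38,0],"rot":[0,0,3]},{"xyz":[-4,-38,0],"rot":[0,0,3]},{"xyz":[-4,-38,0],"rot":[0,0,3]},{"xyz":[0,-20,0],"rot":[0,0,0]},{"xyz":[0,-20,0],"rot":[0,0,0]},{"xyz":[0,0,0],"rot":[0,0,0]}]'
```

```text
t: 19.62
tool_pos: [0.4736, -0.2571, 0.1114]
tcp_rot: [[-1.0, -0.022, 0.0], [-0.022, 1.0, -0.001], [-0.0, -0.001, -1.0]]
contact_force: [0.3, -0.2, -3.1]
finger_gap: 0.0201
gripper_force: 80.2
```

```bash
python3 -m inch '[{"xyz":[4,36,0],"rot":[0,0,-3]},{"xyz":[0,0,-30],"rot":[0,0,0]},{"xyz":[0,0,-30],"rot":[0,0,0]},{"xyz":[0,0,-15],"rot":[0,0,0]},{"xyz":[0,0,-8],"rot":[0,0,0]},{"xyz":[0,0,-3],"rot":[0,0,0]},{"xyz":[0,0,0],"rot":[0,0,0]}]' 
python3 -m inch '[{"xyz":[0,0,-1.5],"rot":[0,0,0]},{"xyz":[0,0,-1.5],"rot":[0,0,0]},{"xyz":[0,0,0],"rot":[0,0,0]}]'
```

```text
t: 20.2
tool_pos: [0.478, -0.2178, 0.026]
tcp_rot: [[-1.0, 0.026, -0.0], [0.026, 1.0, 0.0], [0.0, 0.0, -1.0]]
contact_force: [-0.6, -0.4, -3.0]
finger_gap: 0.0203
gripper_force: 80.2
t: 20.45
tool_pos: [0.4784, -0.2185, 0.0238]
tcp_rot: [[-1.0, 0.026, 0.002], [0.026, 1.0, -0.001], [-0.002, -0.001, -1.0]]
contact_force: [-1.7, 1.4, 3.0]
finger_gap: 0.0202
gripper_force: 81.0
```

```bash
python3 -m inch '[{"xyz":[0,0,-1],"rot":[0,0,0]},{"xyz":[0,0,-1],"rot":[0,0,0]},{"xyz":[0,0,0],"rot":[0,0,0]}]'
python3 -m inch '[{"xyz":[0,0,0],"rot":[0,0,0]},{"xyz":[0,0,0],"rot":[0,0,0]},{"xyz":[0,0,0],"rot":[0,0,0]},{"xyz":[0,0,0],"rot":[0,0,0]},{"xyz":[0,0,0],"rot":[0,0,0]}]' 0.2
python3 -m inch '[{"xyz":[0,0,10],"rot":[0,0,0]},{"xyz":[0,0,30],"rot":[0,0,0]},{"xyz":[0,0,40],"rot":[0,0,0]},{"xyz":[0,0,40],"rot":[0,0,0]},{"xyz":[-20,35,0],"rot":[0,0,0]},{"xyz":[-20,35,0],"rot":[0,0,0]},{"xyz":[-10,35,0],"rot":[0,0,0]},{"xyz":[0,35,0],"rot":[0,0,0]},{"xyz":[0,35,0],"rot":[0,0,0]},{"xyz":[0,0,0],"rot":[0,0,0]}]'
python3 - <<'E'
from plant import *
from h import *
t=read_camera('top');s=read_camera('side')
cv2.imwrite('pics/c7.png',np.vstack([crop(t,120,100,340,220,2)[:300,:680],cv2.resize(crop(s,230,120,240,200,2),None,fx=.75,fy=.75).copy() if 0 else np.hstack([crop(s,230,180,200,150,2),np.zeros((300,280,3),np.uint8)])]))
E
```

```text
t: 20.7
tool_pos: [0.4781, -0.2184, 0.0215]
tcp_rot: [[-1.0, 0.026, 0.001], [0.026, 1.0, -0.001], [-0.001, -0.001, -1.0]]
contact_force: [-5.3, 0.7, 5.9]
finger_gap: 0.0202
gripper_force: 81.3
t: 21.12
tool_pos: [0.4779, -0.218, 0.0208]
tcp_rot: [[-1.0, 0.026, 0.0], [0.026, 1.0, 0.0], [-0.0, 0.0, -1.0]]
contact_force: [0.5, 0.3, 0.8]
finger_gap: 0.0513
gripper_force: 0.0
t: 21.95
tool_pos: [0.4271, -0.0386, 0.1417]
tcp_rot: [[-1.0, 0.021, 0.0], [0.021, 1.0, 0.001], [-0.0, 0.001, -1.0]]
contact_force: [0.6, -1.4, -0.8]
finger_gap: 0.0511
gripper_force: 0.0
```

View pics/c7.png

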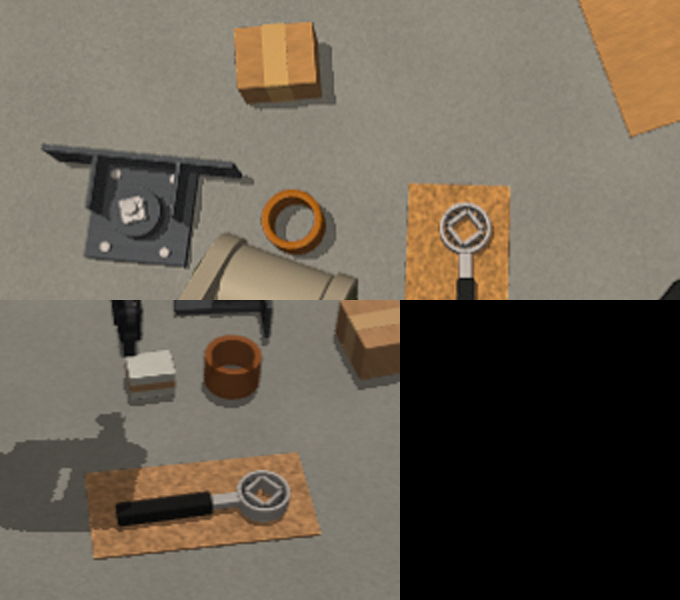

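The picture shows the wrench flat on the mat (head at top crop (466,228), handle along the mat), the carton, tape and white box unmoved, and the nut turned. The arm is clear. Handing in.

```bash
python3 -c "
from plant import *
print(job_done())"
```

```text
the job is handed in; nothing more can be done
None
```

The job is handed in at about 22 s of the 72 s allowed: the nut was pulled up firm at its stop (about 1.1 N m by the wrist sensor, limit 1.4), and the last picture shows the wrench flat on the mat with the boxes and tape where they were; one mistyped move pushed the seated wrench about 4 mm in the slipping direction and was undone, and the hand-in returned no verdict.

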